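Feel the crate jig's pockets and load a corner post

TASK

Load the crate-nailing jig. One of its two pockets is clear, the other still has a leftover offcut lying at its bottom: before you pick anything up, reach down into one of the pockets with closed fingers until they touch what lies at the bottom, to feel which pocket is which. Then stand the tall square corner post upright in the clear pocket, fully down on the pocket's floor, and let go.

Things in the scene. Friction and masses are not known exactly. Their poses are not given: they have to be found in the camera images.
- post_center (a point): Centre (half-way up) of the tall square corner post: bare pine, 40 x 40 x 140 mm, standing loose on the bench; z is its long axis, x and y square to its sides. Grip it in its upper half. Two others stand near, to leave out: a short square block (75 mm tall) and a round foot (44 mm across, 95 mm tall), of the same pine, 100 mm or more away between centres.
- jig: The jig, fixed to the bench: a plywood board 150 x 270 x 12 mm with a wooden block on it that has two square pockets side by side along its y. Origin: centre of its underside; z up. Floors of the pockets are 12 mm, the rim 57 mm above the bench. Outer walls are 14 mm (sides) and 7 mm (ends) thick; 38 mm between the pockets.
- pocket_1 (a point): Centre of the floor of the pocket at the jig's +y: 62 x 62 mm inside, 45 mm deep, axes as the jig's. One pocket or the other (it varies) holds the leftover: a flat wooden offcut 50 x 50 x 22 mm loose on its floor, so there one touches wood 22 mm above the floor. The post fits a clear pocket at any yaw, 11 mm to spare each side when square.
- pocket_2 (a point): Centre of the floor of the pocket at the jig's -y, alike in all sizes, 100 mm from the first. When one pocket is found clear, the other holds the leftover, and the other way round.
There are look-alikes about, which are no part of the job. What is shaped like the part that bears post_center but pink or purple is not meant.

How it is judged (in metres and radians):
On the way:
1. with the post still where it stood, the fingers reach into one of the pockets and touch what lies there (contact force between the fingers and anything else above 0.7 N and distance of post_center from where it was at the start of the episode below 0.02 m and ((horizontal distance between the grasp point and pocket_1 below 0.025 m and z of the grasp point in the frame of pocket_1 below 0.051 m) or (horizontal distance between the grasp point and pocket_2 below 0.025 m and z of the grasp point in the frame of pocket_2 below 0.051 m))), for 0.05 s.
At the end, for the whole second after the job is handed in: The tall square post stands in a pocket of the jig, its centre within 22 mm of the pocket's axis, upright within 0.15 rad, its foot within 7 mm of the pocket's floor (so not on the leftover), and stays so (angle between post_center's own z axis and vertical below 0.15 rad and ((horizontal distance between post_center and pocket_1 below 0.022 m and z of post_center in the frame of pocket_1 below 0.077 m) or (horizontal distance between post_center and pocket_2 below 0.022 m and z of post_center in the frame of pocket_2 below 0.077 m))); the robot touches nothing.
It also fails if it takes over 59 s, if anything falls off the work surface, if the arm or the gripper's body presses on something with over 40 N, if the wrist force passes 120 N, or if a joint passes its speed limit or range.

ROBOT

A 7-joint arm with a two-finger parallel gripper is mounted at the origin on the work surface. World frame = base frame: x ahead of the robot, y to its left, z up, the work surface at z = 0. Lengths are in mm, angles in rad, forces in N, time in s.
With the tool pointing down it reaches from about 400 to 900 mm from the base axis. Payload 5.5 kg.
Tool frame: the origin (TCP) lies between the finger pads; the fingertips stand 11 mm ahead of it and the grasp point (between the pads) lies 8 mm behind it; z points along the fingers, y is the direction in which the jaws open and shut (so a half turn about z gives the same grasp; the last joint's range is limited). The gripper opens to 92 mm and grips with 3 to 60 N. Pads are 19 mm wide; open, the fingers measure 130 mm over their backs; the gripper's body (75 mm by 190 mm) begins 47 mm behind the grasp point.
Start: joints at [1.436, 0.501, -0.427, 1.55, 0.221, 1.138, -0.21], TCP at [251.836, -599.231, 237.729] pointing down, gripper open.
Joint ranges: [-2.88, 2.88], [-0.31, 2.03], [-1.54, 1.56], [0.2, 2.42], [-1.41, 4.55], [0.19, 2.02], [-2.57, 2.57]. Speed limits (rad/s): [2.57, 2.57, 3.14, 3.14, 3.14, 3.14, 3.14].

INTERFACE

Orientations are given as a rotation vector (axis times angle).
In Python, from cell import * gives the robot as it stands. The module is installed in compiled form; this text tells all that it offers.
- The arm moves only by the tool send_rows, never from a script. Its argument "steps" is a list of rows, each a list of 7 numbers: the turn, a rotation vector about the tool's x, y, z in rad, then the shift along the tool's x, y, z in cm, then the finger opening in cm, from 0 to 9.18. In form: [[wx, wy, wz, x, y, z, jaw], ...]. A call has 1 to 12 rows; each row shifts and turns the commanded pose from where the row before left it, along the tool's axes as they then stand; what a row does not reach is not made up. A row lasts 1/12 s, in which the tool goes at most 41.7 mm and 7.16 degrees, less where a joint would pass 70% of its speed; a pose out of reach is approached as far as the arm can. A call with a gripper value outside its range is refused whole. The fingers move at their own pace and stop on an object; "squeeze" is the grip in N (left out, the last holds). Time passes only in rows, so rows that do not move let the fingers close. It gives the time, the measured TCP pose, the force and the opening at its end, in the units of the state.
- get_obs(): the state, without advancing time (a new reading comes with each control period).
- capture(name): name is "scene" or "top"; returns a dict with "color" (480x640x3 uint8, blue, green, red), "depth" (480x640 float32, mm along the optical axis (not along the pixel's ray), 0 where there is no reading), "fx", "fy", "cx", "cy" (pixels), "extrinsics" (4x4, takes a point from camera to world coordinates). Camera axes: x right, y down, z forward; pixel columns grow to the right and rows downward; lengths in mm; the calibration is good to about 2 mm. A picture is of the moment at which its call begins.
- job_done(): hands the job in, once; it reports no verdict.
The state is a dict: "time": time; "joint_pos": joint angles; "qd": joint speeds; "effort": joint torques, N m; "eef_pos": TCP position; "ee_rot": TCP orientation; "wrist_force": force on the tool from outside, world axes, zero at the start; "ft_torque": the same for the moment, N m; "finger_gap": opening from 0.0 (shut) to 1.0 (fully open).
Only numpy, scipy, OpenCV 4.12 (cv2) and the standard library are available. Lean on these libraries where they do the work, as an engineer would, in place of code of your own. Each camera call takes 0.05 s, during which the arm holds its last target. There are 200 camera calls.

## Working session

There is one attempt and no reset: what is moved stays moved. The work goes in short steps, Python scripts to look and compute and a tool call to move; the robot and the scene stay as the last step left them, time stands still between calls to the robot, and variables do not carry over. Pictures are saved under pics/ and viewed, about 8 in all and at most 12, crops included, and the job is handed in when it is done.

Besides the shell and the picture viewer there is one more tool, called after "Call:" in YAML: its name, and indented under it one key for each argument. send_rows: Moves the arm, as the interface text tells. Its arguments: {"type":"object","properties":{"steps":{"type":"array"},"squeeze":{"type":"number"}},"required":["steps"]}

```bash
mkdir -p pics
cat > h.py <<'E'
from cell import *
import numpy as np, cv2
def cloud(c):
    d=c["depth"]; v,u=np.indices(d.shape)
    p=np.stack([(u-c["cx"])/c["fx"]*d,(v-c["cy"])/c["fy"]*d,d,np.ones_like(d)],-1)@np.array(c["extrinsics"]).T
    p=p[...,:3]; p[d==0]=np.nan; return p
E
python3 - <<'E'
from h import *
o=get_obs();print(o)
for n in("scene","top"):
    c=capture(n);cv2.imwrite(f"pics/{n}0.png",c["color"]);np.save(n+".npy",cloud(c));print(n,np.round(c["extrinsics"],3).tolist(),c["fx"])
E
```

```text
{'time': 0.0, 'joint_pos': array([ 1.43620912,  0.50186331, -0.42676353,  1.55144768,  0.22081929,
        1.13827646, -0.2102963 ]), 'qd': array([ 8.73709719e-05,  1.51080010e-03,  4.87579773e-04, -3.03280355e-04,
       -1.28778018e-04, -3.43203144e-04, -3.89168717e-04]), 'effort': array([ 6.50766870e-04, -5.66588831e+01, -5.81658527e+00, -2.79106879e+01,
       -6.89255563e-02,  3.08252312e-02,  1.61268035e-04]), 'eef_pos': array([ 251.47523721, -598.65379331,  236.66714798]), 'ee_rot': array([-3.07777578e+00, -6.20418789e-01,  5.30957005e-04]), 'wrist_force': array([-0.58522506, -0.41360641, -0.44747788]), 'ft_torque': array([-0.02433745,  0.02335912,  0.03539072]), 'finger_gap': 0.999449569698073}
scene [[0.65, 0.479, -0.589, 1205.776], [0.759, -0.432, 0.486, -495.033], [-0.022, -0.764, -0.645, 730.821], [0.0, 0.0, 0.0, 1.0]] 622.788786052225
top [[-0.027, -0.996, 0.081, 551.402], [-0.999, 0.024, -0.029, -2.06], [0.027, -0.082, -0.996, 933.157], [0.0, 0.0, 0.0, 1.0]] 529.89286365758
```

View pics/scene0.png

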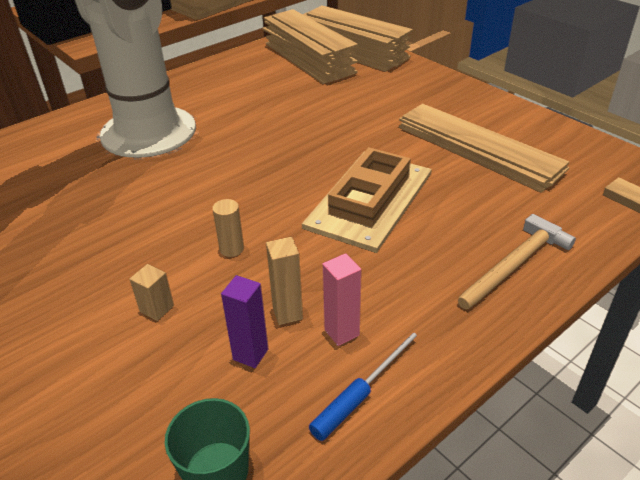

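View pics/top0.png

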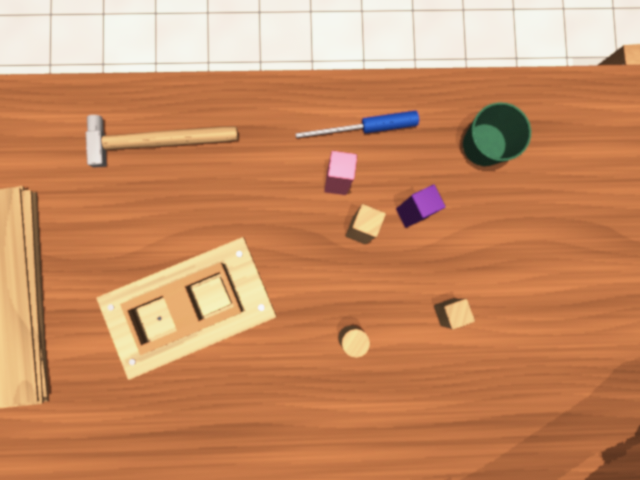

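Scene picture: the tall pine post is at about (285,282), between the purple and pink look-alikes; the jig is at (368,190). Top picture: post top at (369,221), pockets at (156,318) and (211,296), short block at (459,314), round foot at (355,343).

Run:
```python
from h import *
P=np.load("top.npy")
def rect(m,off=(0,0)):
    n,l,s,_=cv2.connectedComponentsWithStats(m.astype(np.uint8))
    for i in range(1,n):
        if s[i,4]<60: continue
        q=P[l==i]; r=cv2.minAreaRect(q[:,:2].astype(np.float32)); print(s[i,:5],np.round(np.nanmedian(q,0),1),np.round(r[0],1),np.round(r[1],1),round(r[2],1))
z=P[...,2]
print("tall");rect((z>128)&(z<155))
print("mid");rect((z>65)&(z<105))
J=z.copy();J[:, :90]=0;J[:,280:]=0;J[:230]=0;J[385:]=0
print("rim");rect((J>50)&(J<64))
for n,(u,v) in dict(a=(156,318),b=(211,296)).items():
    print(n,np.round(np.nanmedian(P[v-8:v+9,u-8:u+9].reshape(-1,3),0),1))
print("board");rect((J>7)&(J<64))
S=np.load("scene.npy")
for u,v in((382,163),(360,197),(355,195)):print(S[v,u])
# board edges hist
for n in((156,318),(211,296)):
    u,v=n; print(np.round(z[v-22:v+23:4,u-22:u+23:4]).astype(int))
```

```text
tall
[328 151  30  30 708] [735.9 -72.2 139.2] [737.  -72.4] [40.1 41. ] 81.2
[411 184  35  34 721] [ 677.9 -200.   139.4] [ 678.8 -201.2] [39.8 40.5] 24.5
[353 204  33  33 713] [ 650.7 -109.5  139.5] [ 651.5 -110.1] [40. 41.] 66.3
mid
[ 470  102   62   60 1027] [ 808.2 -355.2   80.7] [ 801.3 -342.1] [98.9 99. ] 35.6
[326 175  26  13 128] [717.8 -68.9  86.2] [719.6 -66.8] [42.4 14.7] 60.3
[403 198  17  25 156] [ 670.4 -183.7   85.4] [ 670.3 -184.3] [40.   7.2] 33.0
[349 209  24  32 109] [635.7 -97.   85.4] [645.1 -97.1] [53.4 25.9] 23.4
[444 298  31  31 642] [ 503.4 -259.1   74.5] [ 503.2 -260.2] [40.2 41.1] 17.0
[341 328  29  29 656] [464.4 -87.   94.7] [463.8 -87.9] [42.6 43.1] 9.7
rim
[ 120  262  122   93 3228] [523.6 193.6  56.9] [524.4 193.2] [ 90.3 177. ] 21.3
a [506.2 244.8  11.9]
b [541.3 147.1  33.9]
board
[   97   237   180   142 13859] [523.7 188.2  13.1] [524.2 193.3] [150.2 271. ] 21.4
[487.14033588 263.16397763  34.56237344]
[540.18802105 152.78763392  35.06352468]
[530.30924804 149.31231709  35.97913696]
[[                  11                   58                   57

[... 2897 characters left out ...]
               10                   58
                    59                   58                   55
                    57                   55                   12]]
[[14 57 56 57 59 57 48 15 58 59 13 10]
 [58 60 57 56 35 11 13 33 25 53 34 13]
 [55 52 20 12 13 37 32 36 35 58 55 14]
 [21 11 30 36 37 34 38 35 34 17 55 22]
 [36 14 32 32 32 37 34 33 36 32 57 44]
 [48 14 32 34 34 33 32 36 33 35 12 58]
 [57 29 33 31 34 33 32 33 35 30 33 58]
 [55 41 13 33 34 35 35 36 34 35 37 60]
 [57 55 24 32 31 35 35 35 33 11 11 11]
 [56 59 37 12 37 34 35 14 11 56 56 57]
 [61 58 47 15 35 11 14 58 59 59 56 58]
 [56 53 58 28 56 55 57 59 55 56 12 12]]<stdin>:20: RuntimeWarning: invalid value encountered in cast
```

The depth image already suggests that the pocket at about (506,240) is clear (12 mm) and the one at about (542,147) is not (34 mm). I'll feel the first with closed fingers.

Call:
send_rows:
  steps:
    - [0,0,0,1.5,-1.0,0,4]
    - [0,0,0,3,-2.1,0,0]
    - [0,0,0,3,-2.1,0,0]
    - [0,0,0,3,-2.1,0,0]
    - [0,0,0,3,-2.1,0,0]
    - [0,0,0,3,-2.1,0,0]
    - [0,0,0,3,-2.1,0,0]
    - [0,0,0,3,-2.1,0,0]
    - [0,0,0,3,-2.1,0,0]
    - [0,0,0,3,-2.1,0,0]
    - [0,0,0,3,-2.1,0,0]
    - [0,0,0,3,-2.1,0,0]
  squeeze: 20

```text
time: 1.1
eef_pos: [476.9, -241.8, 237.6]
ee_rot: [-3.08, -0.62, 0.001]
wrist_force: [0.2, 0.5, -0.2]
finger_gap: 0.18
```

```bash
cat >> h.py <<'E'
from scipy.spatial.transform import Rotation as R
def plan(t,yaw=None):
    o=get_obs(); r=R.from_rotvec(o["ee_rot"]); M=r.as_matrix()
    print("t",o["time"],"pos",np.round(o["eef_pos"],1),"yawY",round(np.degrees(np.arctan2(M[1,1],M[0,1])),1),"tilt",np.round(np.degrees(M[:2,2]),2),"F",np.round(o["wrist_force"],1),"gap",round(o["finger_gap"]*91.8,1),"j",np.round(o["joint_pos"],2))
    print("shift cm",np.round(M.T@(np.array(t)-o["eef_pos"])/10,2))
    if yaw is not None:
        a=np.radians(yaw);G=np.array([[-np.sin(a),np.cos(a),0],[np.cos(a),np.sin(a),0],[0,0,-1]]).T
        print("turn tool",np.round((r.inv()*R.from_matrix(G)).as_rotvec(),3),"shift after turn",np.round(G.T@(np.array(t)-o["eef_pos"])/10,2))
E
python3 -c "
from h import *
plan((506,240,120),-68.6)"
```

```text
t 1.1 pos [ 476.9 -241.8  237.6] yawY -67.2 tilt [-0.02 -0.  ] F [ 0.2  0.5 -0.2] gap 16.6 j [ 0.92  0.32 -0.61  1.84  0.21  1.05 -0.94]
shift cm [ 21.34 -43.29  11.75]
turn tool [-0.     0.     0.024] shift after turn [ 20.29 -43.79  11.76]
```

Call:
send_rows:
  steps:
    - [0,0,0.002,1.6,-3.4,0,0]
    - [0,0,0.002,1.6,-3.4,0,0]
    - [0,0,0.002,1.6,-3.4,0,0]
    - [0,0,0.002,1.6,-3.4,0,0]
    - [0,0,0.002,1.6,-3.4,0,0]
    - [0,0,0.002,1.6,-3.4,0,0]
    - [0,0,0.002,1.6,-3.4,0,0]
    - [0,0,0.002,1.6,-3.4,0,0]
    - [0,0,0.002,1.6,-3.4,0,0]
    - [0,0,0.002,1.6,-3.4,0,0]
    - [0,0,0.002,1.6,-3.4,0,0]
    - [0,0,0,0,0,0,0]

```text
time: 2.1
eef_pos: [496.5, 179.0, 238.5]
ee_rot: [-3.077, -0.602, -0.003]
wrist_force: [-0.5, -0.3, 0.5]
finger_gap: 0.005
```

```bash
python3 -c "
from h import *
plan((506,240,120),-68.6)"
```

```text
t 2.1 pos [496.5 179.  238.5] yawY -67.8 tilt [0.06 0.35] F [-0.5 -0.3  0.5] gap 0.4 j [ 0.27  0.35 -0.8   1.85  0.28  1.06 -1.82]
shift cm [ 3.14 -5.23 11.89]
turn tool [-0.005 -0.003  0.013] shift after turn [ 3.11 -5.34 11.85]
```

Call:
send_rows:
  steps:
    - [-0.005,-0.003,0.013,1.0,-1.8,0,0]
    - [0,0,0,1.0,-1.8,0,0]
    - [0,0,0,1.1,-1.7,0,0]
    - [0,0,0,0,0,3,0]
    - [0,0,0,0,0,3,0]
    - [0,0,0,0,0,3,0]
    - [0,0,0,0,0,3,0]
    - [0,0,0,0,0,2,0]
    - [0,0,0,0,0,0,0]
    - [0,0,0,0,0,0,0]

```text
time: 2.93
eef_pos: [506.7, 228.7, 96.6]
ee_rot: [3.084, 0.566, -0.008]
wrist_force: [-0.0, 1.5, 0.5]
finger_gap: 0.005
```

```bash
python3 -c "
from h import *
plan((506,240,23),-68.6)
c=capture('top');cv2.imwrite('pics/t1.png',cv2.resize(c['color'][230:390,90:290],None,fx=3,fy=3))"
```

```text
t 2.9333 pos [506.7 228.7  96.6] yawY -69.2 tilt [-0.23 -0.37] F [-0.   1.5  0.5] gap 0.5 j [ 0.05  0.59 -0.68  1.89  0.49  0.85 -2.09]
shift cm [ 0.38 -1.12  7.35]
turn tool [ 0.005  0.006 -0.01 ] shift after turn [ 0.34 -1.08  7.36]
```

View pics/t1.png

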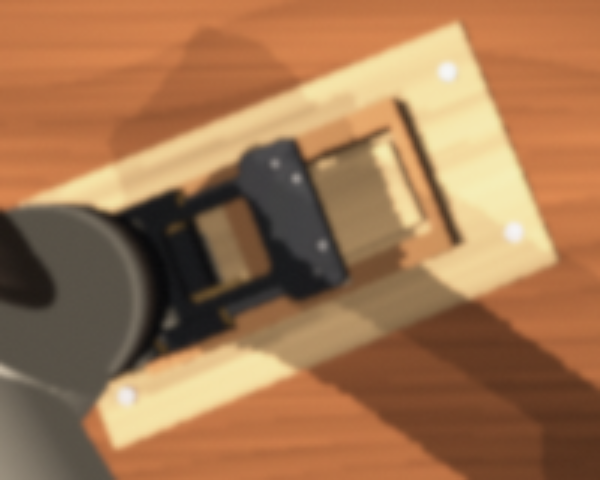

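The closed gripper is over the left pocket, at about (225,245) in this crop, with the offcut visible in the other at (365,195). It stopped 11 mm short in y, so I'll correct that and descend.

Call:
send_rows:
  steps:
    - [0.004,0.005,-0.01,0.2,-0.5,0,0]
    - [0,0,0,0.2,-0.6,0,0]
    - [0,0,0,0,0,0,0]
    - [0,0,0,0,0,1.5,0]
    - [0,0,0,0,0,1.5,0]
    - [0,0,0,0,0,1.5,0]
    - [0,0,0,0,0,1.0,0]
    - [0,0,0,0,0,0,0]
    - [0,0,0,0,0,0,0]

```text
time: 3.73
eef_pos: [507.3, 240.9, 42.1]
ee_rot: [3.086, 0.583, 0.002]
wrist_force: [-0.1, 0.4, 1.1]
finger_gap: 0.007
```

```bash
python3 -c "
from h import *
plan((506,240,23),-68.6)"
```

```text
t 3.7333 pos [507.3 240.9  42.1] yawY -68.6 tilt [ 0.07 -0.03] F [-0.1  0.4  1.1] gap 0.7 j [-0.01  0.67 -0.63  1.9   0.56  0.75 -2.15]
shift cm [-0.15  0.04  1.91]
turn tool [ 0.001 -0.001 -0.   ] shift after turn [-0.15  0.04  1.91]
```

Call:
send_rows:
  steps:
    - [0,0,0,0,0,0.5,0]
    - [0,0,0,0,0,0.5,0]
    - [0,0,0,0,0,0.3,0]
    - [0,0,0,0,0,0.2,0]
    - [0,0,0,0,0,0.2,0]
    - [0,0,0,0,0,0.2,0]
    - [0,0,0,0,0,0.1,0]
    - [0,0,0,0,0,0,0]
    - [0,0,0,0,0,0,0]

```text
time: 4.48
eef_pos: [507.8, 240.9, 23.3]
ee_rot: [3.086, 0.582, 0.004]
wrist_force: [-3.1, -1.7, 7.8]
finger_gap: 0.009
```

Floor touched with fingertips at about 12 mm: this pocket (pocket at +y side in the world) is clear. Rising and heading to the post.

Call:
send_rows:
  steps:
    - [0,0,0,0,0,0,0]
    - [0,0,0,0,0,-1,0]
    - [0,0,0,0,0,-2.5,0]
    - [0,0,0,0,0,-2.5,0]
    - [0,0,0,0,0,-2.5,0]
    - [0,0,0,0,0,-3,0]
    - [0,0,0,0,0,-3,0]
    - [0,0,0,0,0,-3,0]
    - [0,0,0,0,0,-3,0]
    - [0,0,0,0,0,0,0]

```text
time: 5.32
eef_pos: [510.1, 243.4, 234.2]
ee_rot: [-3.086, -0.583, -0.019]
wrist_force: [0.8, 1.1, -0.1]
finger_gap: 0.007
```

```bash
python3 -c "
from h import *
plan((651.5,-110,215),-23.7)"
```

```text
t 5.3167 pos [510.1 243.4 234.2] yawY -68.6 tilt [0.68 0.21] F [ 0.8  1.1 -0.1] gap 0.7 j [ 0.13  0.42 -0.79  1.77  0.34  1.08 -1.98]
shift cm [ 0.25 38.06  1.95]
turn tool [ 0.006 -0.011 -0.784] shift after turn [-26.67  27.15   1.92]
```

Call:
send_rows:
  steps:
    - [0.006,-0.011,-0.08,0,0,0,0]
    - [0,0,-0.088,0,0,0,1]
    - [0,0,-0.088,0,0,0,2]
    - [0,0,-0.088,0,0,0,3]
    - [0,0,-0.088,0,0,0,5]
    - [0,0,-0.088,0,0,0,7]
    - [0,0,-0.088,0,0,0,7]
    - [0,0,-0.088,0,0,0,7]
    - [0,0,-0.088,0,0,0,7]
    - [0,0,0,-2,2,0,7]
    - [0,0,0,-2.5,2.5,0,7]
    - [0,0,0,-2.5,2.5,0,7]

```text
time: 6.32
eef_pos: [543.0, 148.7, 227.3]
ee_rot: [-2.622, -1.719, 0.012]
wrist_force: [0.0, -0.4, -0.9]
finger_gap: 0.743
```

Call:
send_rows:
  steps:
    - [0,0,0,-2.5,2.5,0,7]
    - [0,0,0,-2.5,2.5,0,7]
    - [0,0,0,-2.5,2.5,0,7]
    - [0,0,0,-2.5,2.5,0,7]
    - [0,0,0,-2.5,2.5,0,7]
    - [0,0,0,-2.5,2.5,0,7]
    - [0,0,0,-2.5,2.5,0,7]
    - [0,0,0,-2,2,0,7]
    - [0,0,0,0,0,0,7]
    - [0,0,0,0,0,0,7]

```text
time: 7.15
eef_pos: [643.2, -111.1, 225.1]
ee_rot: [-2.629, -1.708, 0.014]
wrist_force: [-0.5, 0.5, -1.3]
finger_gap: 0.764
```

```bash
python3 -c "
from h import *
plan((651.5,-110,215),-23.7)"
```

```text
t 7.15 pos [ 643.2 -111.1  225.1] yawY -24.0 tilt [-0.63  0.06] F [-0.5  0.5 -1.3] gap 70.2 j [ 0.71  0.64 -0.87  1.53  0.51  1.21 -0.66]
shift cm [0.44 0.72 1.  ]
turn tool [-0.01   0.004 -0.005] shift after turn [0.43 0.71 1.01]
```

Call:
send_rows:
  steps:
    - [-0.01,0.004,-0.005,0.43,0.71,0,7]
    - [0,0,0,0,0,1,7]
    - [0,0,0,0,0,1.5,7]
    - [0,0,0,0,0,1,7]
    - [0,0,0,0,0,0,7]
    - [0,0,0,0,0,0,7]

```text
time: 7.65
eef_pos: [650.4, -106.7, 189.0]
ee_rot: [-2.624, -1.724, 0.002]
wrist_force: [0.8, -0.4, -0.4]
finger_gap: 0.762
```

```bash
python3 -c "
from h import *
plan((651.5,-110,102),-23.7)
c=capture('scene');cv2.imwrite('pics/s2.png',cv2.resize(c['color'][130:370,120:440],None,fx=2,fy=2))"
```

```text
t 7.65 pos [ 650.4 -106.7  189. ] yawY -23.4 tilt [-0.13  0.05] F [ 0.8 -0.4 -0.4] gap 70.0 j [ 0.69  0.68 -0.85  1.56  0.54  1.15 -0.68]
shift cm [-0.26  0.25  8.7 ]
turn tool [-0.003  0.     0.006] shift after turn [-0.26  0.23  8.7 ]
```

View pics/s2.png

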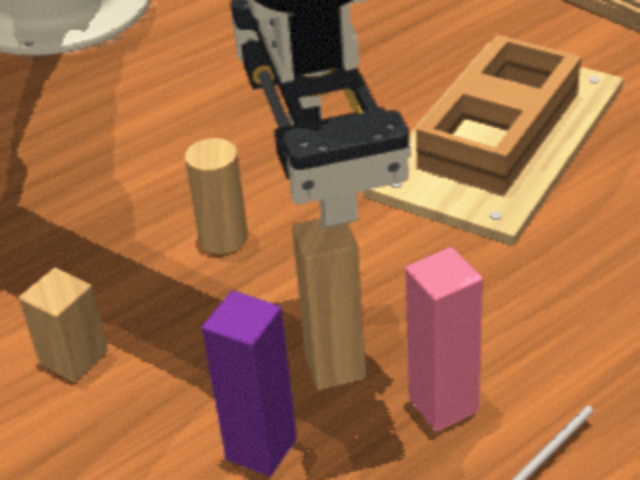

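The gripper hangs right above the post, its near finger at (338,205) and the post top at (325,240); the pink and purple posts are clear of it. Centre, descend and close.

Call:
send_rows:
  steps:
    - [-0.003,0,0.006,-0.2,0.2,0,7]
    - [0,0,0,0,0,1,7]
    - [0,0,0,0,0,1.5,7]
    - [0,0,0,0,0,1.5,7]
    - [0,0,0,0,0,1.5,7]
    - [0,0,0,0,0,1.5,7]
    - [0,0,0,0,0,1.5,7]
    - [0,0,0,0,0,0,7]
    - [0,0,0,0,0,0,7]

```text
time: 8.45
eef_pos: [651.9, -109.6, 104.0]
ee_rot: [2.631, 1.716, 0.001]
wrist_force: [0.9, -0.8, 1.2]
finger_gap: 0.76
```

```bash
python3 -c "
from h import *
plan((651.5,-110,102),-23.7)"
```

```text
t 8.45 pos [ 651.9 -109.6  104. ] yawY -23.8 tilt [0.03 0.01] F [ 0.9 -0.8  1.2] gap 69.8 j [ 0.65  0.77 -0.79  1.61  0.62  1.02 -0.74]
shift cm [-0.05 -0.02  0.2 ]
turn tool [ 0.    -0.    -0.001] shift after turn [-0.05 -0.02  0.2 ]
```

Call:
send_rows:
  steps:
    - [0,0,0,0,0,0,5.5]
    - [0,0,0,0,0,0,4.6]
    - [0,0,0,0,0,0,4.2]
    - [0,0,0,0,0,0,3.0]
    - [0,0,0,0,0,0,3.0]
    - [0,0,0,0,0,0,3.0]
    - [0,0,0,0,0,0,3.0]
    - [0,0,0,0,0,-0.5,3]
    - [0,0,0,0,0,-1,3]
    - [0,0,0,0,0,-1.5,3]
    - [0,0,0,0,0,-2,3]
    - [0,0,0,0,0,0,3]
  squeeze: 25

```text
time: 9.45
eef_pos: [655.6, -109.4, 161.0]
ee_rot: [2.626, 1.713, 0.013]
wrist_force: [1.5, -0.1, -1.4]
finger_gap: 0.436
```

Call:
send_rows:
  steps:
    - [0,0,0,0,0,-2.5,3]
    - [0,0,0,0,0,-2.5,3]
    - [0,0,0,0,0,-2.5,3]
    - [0,0,0,0,0,-2.5,3]
    - [0,0,0,0,0,-2,3]
    - [0,0,0,0,0,0,3]

```text
time: 9.95
eef_pos: [654.8, -109.2, 281.4]
ee_rot: [2.625, 1.712, 0.014]
wrist_force: [0.6, 0.3, -1.0]
finger_gap: 0.429
```

```bash
python3 -c "
from h import *
plan((506,240,265),21.4)
c=capture('scene');cv2.imwrite('pics/s3.png',c['color'][0:400,60:500])"
```

```text
t 9.95 pos [ 654.8 -109.2  281.4] yawY -23.8 tilt [ 0.66 -0.1 ] F [ 0.6  0.3 -1. ] gap 39.4 j [ 0.71  0.6  -0.89  1.46  0.48  1.29 -0.64]
shift cm [ 25.95 -27.71   1.41]
turn tool [ 0.012  0.002 -0.788] shift after turn [37.94 -1.11  1.64]
```

View pics/s3.png

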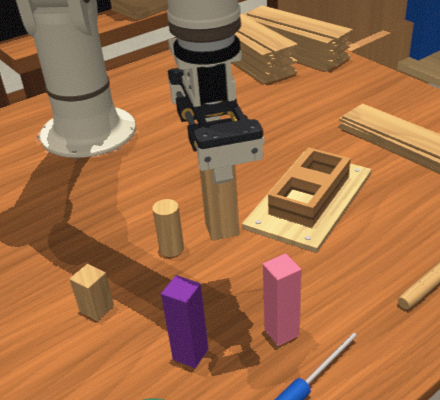

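The post at (220,205) hangs upright in the gripper (gap 39.4 mm), and the neighbours stand untouched. Turning square to the jig, then carrying it over.

Call:
send_rows:
  steps:
    - [0.012,0.002,-0.06,0,0,0,3]
    - [0,0,-0.066,0,0,0,3]
    - [0,0,-0.066,0,0,0,3]
    - [0,0,-0.066,0,0,0,3]
    - [0,0,-0.066,0,0,0,3]
    - [0,0,-0.066,0,0,0,3]
    - [0,0,-0.066,0,0,0,3]
    - [0,0,-0.066,0,0,0,3]
    - [0,0,-0.066,0,0,0,3]
    - [0,0,-0.066,0,0,0,3]
    - [0,0,-0.066,0,0,0,3]
    - [0,0,-0.066,0,0,0,3]

```text
time: 11.0
eef_pos: [651.5, -109.9, 273.9]
ee_rot: [-1.763, -2.587, 0.001]
wrist_force: [0.2, 0.3, -0.8]
finger_gap: 0.434
```

Call:
send_rows:
  steps:
    - [0,0,0,1.5,0,0,3]
    - [0,0,0,2.5,0,0,3]
    - [0,0,0,3,0,0,3]
    - [0,0,0,3.2,0,0,3]
    - [0,0,0,3.2,0,0,3]
    - [0,0,0,3.2,0,0,3]
    - [0,0,0,3.2,0,0,3]
    - [0,0,0,3.2,0,0,3]
    - [0,0,0,3.2,0,0,3]
    - [0,0,0,3.2,0,0,3]
    - [0,0,0,3,0,0,3]
    - [0,0,0,2,0,0,3]

```text
time: 12.0
eef_pos: [524.0, 214.9, 277.9]
ee_rot: [-1.765, -2.586, -0.001]
wrist_force: [-0.1, 0.0, -1.2]
finger_gap: 0.435
```

```bash
python3 -c "
from h import *
plan((506,240,265),21.4)"
```

```text
t 12.0 pos [524.  214.9 277.9] yawY 21.4 tilt [-0.48  0.37] F [-0.1  0.  -1.2] gap 39.9 j [ 0.41  0.52 -1.14  1.7   0.49  1.25 -0.47]
shift cm [ 2.99 -0.75  1.32]
turn tool [-0.006 -0.009 -0.   ] shift after turn [ 3.   -0.76  1.29]
```

Call:
send_rows:
  steps:
    - [-0.006,-0.009,0,1,-0.3,0,3]
    - [0,0,0,1,-0.3,0,3]
    - [0,0,0,1,-0.15,0,3]
    - [0,0,0,0,0,2,3]
    - [0,0,0,0,0,2.5,3]
    - [0,0,0,0,0,2.5,3]
    - [0,0,0,0,0,2,3]
    - [0,0,0,0,0,0,3]
    - [0,0,0,0,0,0,3]

```text
time: 12.75
eef_pos: [509.4, 234.8, 187.6]
ee_rot: [1.776, 2.591, -0.003]
wrist_force: [-0.0, -0.2, -0.2]
finger_gap: 0.435
```

```bash
python3 -c "
from h import *
plan((506,240,116),21.4)
c=capture('scene');cv2.imwrite('pics/s4.png',cv2.resize(c['color'][50:270,250:470],None,fx=2.5,fy=2.5))
P=cloud(c)[100:200,330:430];"
```

```text
t 12.75 pos [509.4 234.8 187.6] yawY 21.2 tilt [-0.04 -0.08] F [-0.  -0.2 -0.2] gap 39.9 j [ 0.31  0.6  -1.06  1.81  0.59  1.09 -0.6 ]
shift cm [ 0.61 -0.12  7.16]
turn tool [-0.001  0.001 -0.004] shift after turn [ 0.61 -0.13  7.16]
```

View pics/s4.png

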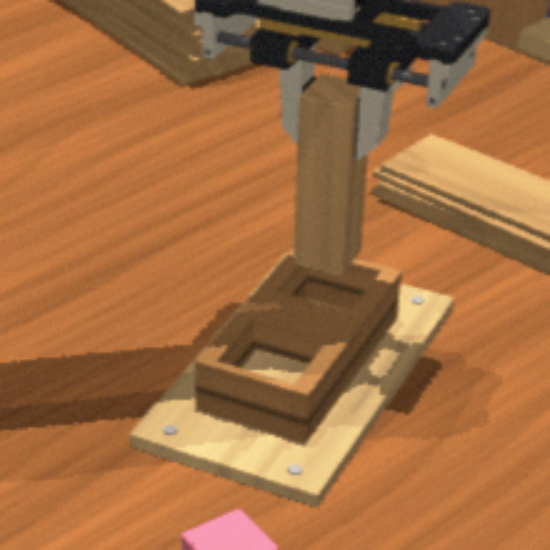

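The post is held upright just above the far, clear pocket (foot at (330,270)), and the offcut lies in the near one (280,360). Correct 6 mm and lower.

Call:
send_rows:
  steps:
    - [0,0,-0.004,0.3,-0.1,0,3]
    - [0,0,0,0.3,0,0,3]
    - [0,0,0,0,0,0,3]
    - [0,0,0,0,0,1.2,3]
    - [0,0,0,0,0,1.2,3]
    - [0,0,0,0,0,1.2,3]
    - [0,0,0,0,0,1.2,3]
    - [0,0,0,0,0,0.9,3]
    - [0,0,0,0,0,0,3]
    - [0,0,0,0,0,0,3]

```text
time: 13.63
eef_pos: [506.2, 241.1, 130.5]
ee_rot: [1.768, 2.597, -0.001]
wrist_force: [0.0, -0.1, -2.2]
finger_gap: 0.434
```

Call:
send_rows:
  steps:
    - [0,0,0,0,0,0.3,3]
    - [0,0,0,0,0,0.2,3]
    - [0,0,0,0,0,0.2,3]
    - [0,0,0,0,0,0,3]
    - [0,0,0,0,0,0,3]

```text
time: 14.05
eef_pos: [507.0, 241.1, 124.6]
ee_rot: [1.767, 2.595, 0.001]
wrist_force: [0.5, -0.3, -2.1]
finger_gap: 0.432
```

```bash
python3 -c "
from h import *
plan((506,240,116),21.4)"
```

```text
t 14.05 pos [507.  241.1 124.6] yawY 21.5 tilt [ 0.12 -0.03] F [ 0.5 -0.3 -2.1] gap 39.7 j [ 0.24  0.67 -0.99  1.86  0.68  0.99 -0.67]
shift cm [-0.07 -0.13  0.86]
turn tool [0.002 0.001 0.001] shift after turn [-0.07 -0.13  0.86]
```

Call:
send_rows:
  steps:
    - [0,0,0,0,0,0.2,3]
    - [0,0,0,0,0,0.2,3]
    - [0,0,0,0,0,0.2,3]
    - [0,0,0,0,0,0.2,3]
    - [0,0,0,0,0,0,3]
    - [0,0,0,0,0,0,3]

```text
time: 14.55
eef_pos: [507.0, 241.3, 118.2]
ee_rot: [1.766, 2.594, -0.0]
wrist_force: [-4.2, -3.9, 15.2]
finger_gap: 0.435
```

Floor contact (15 N) at the expected height. Back off slightly, then release.

Call:
send_rows:
  steps:
    - [0,0,0,0,0,-0.1,3]
    - [0,0,0,0,0,0,4.2]
    - [0,0,0,0,0,0,4.6]
    - [0,0,0,0,0,0,5.2]
    - [0,0,0,0,0,0,6]
    - [0,0,0,0,0,0,7]
    - [0,0,0,0,0,0,7]
    - [0,0,0,0,0,0,7]

```text
time: 15.22
eef_pos: [506.8, 241.2, 117.3]
ee_rot: [1.767, 2.595, 0.001]
wrist_force: [-0.2, 0.5, -0.0]
finger_gap: 0.75
```

Call:
send_rows:
  steps:
    - [0,0,0,0,0,-1,7]
    - [0,0,0,0,0,-2,7]
    - [0,0,0,0,0,-2.5,7]
    - [0,0,0,0,0,-2.5,7]
    - [0,0,0,0,0,-2.5,7]
    - [0,0,0,0,0,-2,7]
    - [0,0,0,2,0,0,7]
    - [0,0,0,0,-3,0,7]
    - [0,0,0,0,-3,0,7]
    - [0,0,0,0,-3,0,7]
    - [0,0,0,0,-3,0,7]
    - [0,0,0,0,0,0,7]

```text
time: 16.22
eef_pos: [382.3, 213.5, 241.3]
ee_rot: [1.764, 2.596, -0.011]
wrist_force: [-0.3, -0.0, 0.2]
finger_gap: 0.763
```

```bash
python3 -c "
from h import *
plan((506,240,116),21.4)
for n in('scene','top'):
  c=capture(n);P=cloud(c)
  m=(P[...,2]>145)&(P[...,2]<175)&(np.hypot(P[...,0]-506,P[...,1]-240)<45)
  q=P[m]; print(n,len(q),np.median(q,0) if len(q) else '',cv2.minAreaRect(q[:,:2].astype(np.float32)) if len(q)>5 else '')
  if n=='scene':cv2.imwrite('pics/s5.png',cv2.resize(c['color'][50:270,250:470],None,fx=2.5,fy=2.5))
"
```

```text
t 16.2167 pos [382.3 213.5 241.3] yawY 21.6 tilt [-0.06 -0.42] F [-0.3 -0.   0.2] gap 70.0 j [ 0.58  0.3  -1.31  2.03  0.34  1.06 -0.52]
shift cm [-2.01 12.52 12.49]
turn tool [-0.004  0.006  0.004] shift after turn [-2.04 12.48 12.53]
scene 326 [512.0692272  235.24484367 152.05282249] ((509.36480712890625, 240.19384765625), (42.09032440185547, 42.77164840698242), 18.503969192504883)
top 791 [507.15086843 239.1372946  151.78535448] ((507.0702819824219, 240.02761840820312), (40.1854133605957, 41.07174301147461), 21.123538970947266)
```

View pics/s5.png

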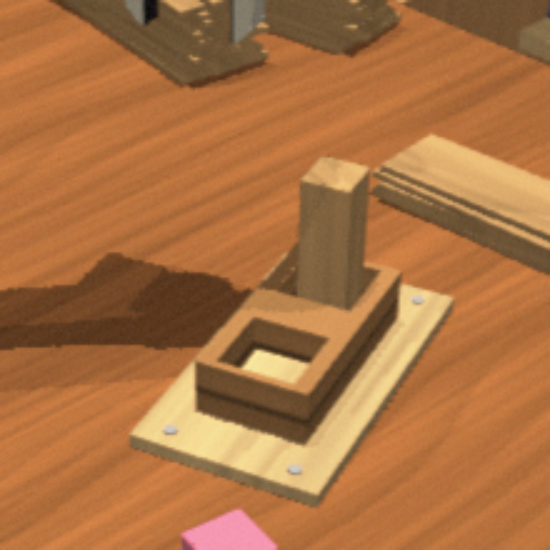

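The post stands upright in the far pocket at (335,235), with the gripper well clear. Its top is at 152 mm (12 + 140) and its centre at (507,240), about 1 mm from the pocket axis.

```bash
python3 -c "
from cell import *
print(job_done())"
```

```text
the job is handed in; nothing more can be done
None
```

The tall post is standing upright in the clear pocket, on its floor, with the gripper open and clear. I handed the job in at about 16 s of the 59 s allowed; it gave no verdict.

- **Feeling the pocket:** With closed fingers I reached into the pocket on the world's +y side. They touched at a fingertip height of about 12 mm with roughly 8 N, which is the bare floor. The depth image agreed: 12 mm there, and 34 mm in the other pocket, where the offcut lies.
- **Placing:** I gripped the post in its upper half, turned it square to the jig and lowered it until it met the floor with about 15 N. I then released it and backed away.
- **Last checks:** The post's top is at 152 mm, which is the 12 mm floor plus its 140 mm height. Its centre is about 1 mm from the pocket's axis by the top camera, and it is square to the jig within about 0.3°. The wrist force is about zero.
- **Small disagreements:** The scene camera put the post's centre about 3 mm off instead of 1 mm. Floor contact came about 2 mm higher than planned. Both are well within the limits, and no check failed.

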